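# Run the locked reed-plate carriage up to its end stop

### The arm

A 6-joint arm with a two-finger parallel gripper is mounted at the origin on a cart in front of the work surface, level with it; the furniture and walls round the work are solid. World frame = base frame: x ahead of the robot, y to its left, z up, the work surface at z = 0. Lengths are in mm, angles in rad, forces in N, time in s.
With the tool pointing down it reaches from about 400 to 925 mm from the base axis. Payload 12.5 kg.
Tool frame: the origin (TCP) lies at the very end of the fingers, on their centre line; the grasp point (between the pads) lies 19 mm behind it; x points along the fingers, y is the direction in which the jaws open and shut, and the axes are right-handed (so a half turn about x gives the same grasp; the last joint's range is limited). The gripper opens to 95 mm and grips with 3 to 60 N. Pads are 20 mm wide; open, the fingers measure 119 mm over their backs; the gripper's body (75 mm by 180 mm) begins 59 mm behind the grasp point.
Start: joints at [-1.253, 0.491, 1.559, -0, 1.092, -0.106], TCP at [257.041, -569.716, 214.661] pointing down, gripper open.
Joint ranges: [-3.1, 3.1], [-0.84, 2.19], [0.05, 2.79], [-1.13, 4.28], [0.06, 2.93], [-2.69, 2.69]. Speed limits (rad/s): [2.22, 2.22, 2.79, 3.14, 3.14, 3.14].

### API

Orientations are given as [roll, pitch, yaw] about the fixed x, y, z axes, in that order (R = Rz(yaw) Ry(pitch) Rx(roll)).
In Python, from cell import env, optics, job gives the robot as it stands.
- The arm moves only by the shell command python3 -m handwheel 'ROWS' [OPENING]. ROWS is JSON, a list of rows, each an object with "travel": the shift along the world's x, y, z in mm, a list of three; "roll": the turn about the world's z in degrees. In form: [{"travel": [dx, dy, dz], "roll": roll}, ...]. A call has 1 to 8 rows; each row is the pose to reach, as a shift and turn from the pose commanded when the call began; what a row does not reach only later rows make up. A row lasts 1/10 s, in which the tool goes at most 50 mm and 8.59 degrees, less where a joint would pass 70% of its speed; a pose out of reach is approached as far as the arm can. A call with a gripper value outside its range is refused whole. OPENING is the closure, from -1 (fully open) to 1 (shut), set as the call begins (- or left out, the last holds). The fingers move at their own pace and stop on an object; the grip force is fixed at half the most. Time passes only in rows, so rows that repeat a pose let the fingers close. It gives the time, the measured TCP pose, the force and the opening at its end, in the units of the state.
- env.state(): the state, without advancing time (a new reading comes with each control period).
- optics.read_camera(name): name is "scene" or "top"; returns the picture (420x560x3 uint8, red, green, blue); there is no depth.
- optics.camera_params(name): a dict with "fx", "fy", "cx", "cy" (pixels), "k1" (the pictures are not rectified: a ray, as slopes to the right and down, at radius r is drawn at 1 + k1 r^2 times it, then the intrinsics apply), "world_from_camera" (4x4, takes a point from camera to world coordinates). Camera axes: x right, y up, looking along -z (the intrinsics and any distortion apply to the point x, -y, -z); pixel columns grow to the right and rows downward; lengths in mm; the calibration is good to about 2 mm. A picture is of the moment at which its call begins. camera_params takes no time and is no camera call.
- job.job_done(): hands the job in, once; it reports no verdict.
The state is a dict: "t": time; "joints": joint angles; "qvel": joint speeds; "tau": joint torques, N m; "eef_pos": TCP position; "tcp_rot": TCP orientation; "ft_force": force on the tool from outside, world axes, zero at the start; "moment": the same for the moment, N m; "opening": opening from 0.0 (shut) to 1.0 (fully open).
Only numpy, scipy, OpenCV 4.12 (cv2) and the standard library are available. Lean on these libraries where they do the work, as an engineer would, in place of code of your own. Each camera call takes 0.05 s, during which the arm holds its last target.

### The job

Bring the reed plate on the feed slide up to its working place: press the orange locking button on the blue carriage fully down with a fingertip and, keeping it pressed all the way, push the carriage along the slide until it rests against the yellow end stop. Only then let go, so that the button springs up and locks the carriage there. This is fingertip work: pick nothing up, and leave the tools and other things lying on the bench where they are.

Things in the scene. Friction and masses are not known exactly. Their poses are not given: they have to be found in the camera images.
- slide_rail: feed slide fixed on the bench: grey base 260 (x) x 70 (y) x 10 mm, an aluminium end block at each end (34 mm high), two steel rods between. Origin under the middle of the base, on the bench top; z up. The carriage slides along this body's x axis, towards +x (within 0.35 rad of straight away from the robot).
- carriage (a joint): travel of the blue carriage along the slide's +x, m (starts at 0; 60 to 100 mm to go to the stop). Saddle 126 mm long, 84 mm wide, top 38 mm above the bench; a brass reed plate 157 mm long is clamped across its rear (-x) half (top of clamps 48 mm high). With the button up it is locked; with the button down it runs with about 1.5 N.
- button (a joint): how far the orange locking button is pressed, m: 0 = up (locked), 0.006 = fully down at its stop. Sprung: about 4 N starts it, about 6.5 N holds it fully down, and it springs up when let go. Up, it catches solidly at the start and at the end stop and brakes the carriage (about 5 N) between; the carriage is free when it is more than 3 mm down. At the stop it can rise only if the carriage is within 2.5 mm of home.
- button_top (a point): centre of the button's top (moves with it), 47 mm above the bench when up; axes as the slide. Orange button 28 (x) x 24 mm, 9 mm above the saddle when up, 3 mm when down. Thumb rest on the carriage behind it (-x): front face 26 mm from the button's centre, 44 mm wide, top 61 mm above the bench. A finger on the button moves the carriage by friction, or, moved back, by pushing on the rest.
- carriage_nose (a point): middle of the carriage's front (+x) face, 38 mm ahead of the button's centre and 29 mm above the bench; axes as the slide.
- stop_face (a point): middle of the rubber face of the yellow end stop, 29 mm above the bench; axes as the slide. The stop is a fixed block 18 mm thick, 66 mm wide, 38 mm high (screw heads 42 mm), at a different place on the slide each time. The carriage is home when carriage_nose lies at stop_face along x.
- pencil: thick red pencil, 84 mm long, 9 mm thick, lying beside the slide; loose bystander, to be left alone
- wax_tin: round red and silver tin, 67 mm across, 37 mm high; loose bystander, to be left alone
- pad_block: pale rounded wooden sanding block, 72 x 84 x 34 mm; loose bystander, to be left alone
- brass_brush: wire brush with wooden handle, 34 x 120 x 30 mm, bristles up; loose bystander, to be left alone
- screwdriver: small screwdriver with amber handle, 156 mm long; loose bystander, to be left alone
- pliers: long-nose pliers with blue handles, 183 mm long, lying flat; loose bystander, to be left alone

How it is judged:
By the outcome, as a careful person would: the job done as asked, in the order asked, and still so for the second after the job is handed in, with the robot touching nothing.
It also fails if it takes over 40 s, if anything falls off the work surface, if the arm or the gripper's body presses on something with over 40 N, if the wrist force passes 120 N, or if a joint passes its speed limit or range.

## Working session

There is one attempt and no reset: what is moved stays moved. The work goes in short steps, Python scripts to look and compute and a shell command to move; the robot and the scene stay as the last step left them, time stands still between calls to the robot, and variables do not carry over. Pictures are saved under pics/ and viewed, and the job is handed in when it is done.

```bash
mkdir -p pics; ls; python3 - <<'E'
from cell import env, optics, job
import cv2
print(env.state())
for n in("scene","top"):
    im=optics.read_camera(n); cv2.imwrite(f"pics/{n}0.png",im[:,:,::-1]); p=optics.camera_params(n); print(n,p)
E
```

```text
pics
{'t': 0.0, 'joints': array([-1.25259835e+00,  4.91543049e-01,  1.55942524e+00,  5.94561192e-06,
        1.09173336e+00, -1.05602016e-01]), 'qvel': array([-1.91732120e-04,  9.10515292e-04,  1.48964259e-03,  1.13524043e-03,
        3.54812825e-06,  1.22765825e-03]), 'tau': array([-2.12609986e-03, -6.12652159e+01, -2.58186185e+01,  6.91409293e-02,
        4.82073217e-02, -8.38770256e-05]), 'eef_pos': array([ 256.96202929, -569.46828154,  214.08035304]), 'tcp_rot': array([-1.6811533 ,  1.56968732,  1.88423661]), 'ft_force': array([-0.16761384, -0.4473201 , -0.04142789]), 'moment': array([ 0.02492091,  0.05323009, -0.00759255]), 'opening': 1.0031457655521279}
scene {'fx': 489.6885672183013, 'fy': 489.6885672183013, 'cx': 278.2840327935385, 'cy': 212.90298496082312, 'k1': 0.05668847397950505, 'world_from_camera': array([[-6.60874361e-01,  3.73810341e-01, -6.50777157e-01,
        -3.05336737e+02],
       [-7.50488258e-01, -3.33244761e-01,  5.70714731e-01,
         6.13309980e+02],
       [-3.52900949e-03,  8.65571348e-01,  5.00773190e-01,
         7.15259224e+02],
       [ 0.00000000e+00,  0.00000000e+00,  0.00000000e+00,
         1.00000000e+00]])}
top {'fx': 491.80677642294023, 'fy': 491.80677642294023, 'cx': 282.3283003325145, 'cy': 210.80719146227756, 'k1': -0.0474051259686097, 'world_from_camera': array([[-1.38631018e-02,  9.90860727e-01, -1.34174640e-01,
         3.93404482e+02],
       [-9.99903377e-01, -1.36000939e-02,  2.87657489e-03,
        -1.14671740e+02],
       [ 1.02549739e-03,  1.34201554e-01,  9.90953526e-01,
         1.18182079e+03],
       [ 0.00000000e+00,  0.00000000e+00,  0.00000000e+00,
         1.00000000e+00]])}
```

View pics/scene0.png

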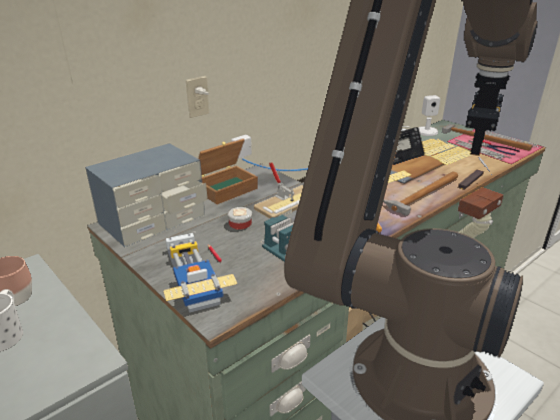

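View pics/top0.png

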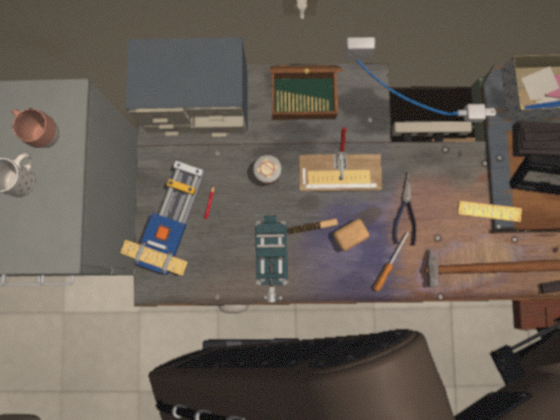

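The top picture shows the slide at the left of the bench. The button is at about (162,233), the stop at (181,187), and the pencil to its right at (210,202). I'll zoom in on both views for precise pixels.

```bash
cat > h.py <<'E'
import numpy as np, cv2
from cell import env, optics, job
def pose(n):
    p=optics.camera_params(n); return p,np.array(p["world_from_camera"])
def ray(n,uv):
    p,T=pose(n)
    K=np.array([[p['fx'],0,p['cx']],[0,p['fy'],p['cy']],[0,0,1]])
    s=cv2.undistortPoints(np.array([[uv]],float),K,np.array([p['k1'],0,0,0,0]))[0,0]
    d=T[:3,:3]@np.array([s[0],-s[1],-1]); return T[:3,3],d
def atz(n,uv,z):
    o,d=ray(n,uv); return o+d*(z-o[2])/d[2]
def proj(n,P):
    p,T=pose(n); c=T[:3,:3].T@(np.array(P)-T[:3,3]); s=np.array([c[0],-c[1]])/-c[2]
    s=s*(1+p['k1']*(s@s)); return s*[p['fx'],p['fy']]+[p['cx'],p['cy']]
def crop(n,im,x0,y0,w,h,k,f):
    cv2.imwrite(f,cv2.resize(im[y0:y0+h,x0:x0+w,::-1],None,fx=k,fy=k,interpolation=cv2.INTER_CUBIC))
E
python3 - <<'E'
from h import *
t=cv2.imread('pics/top0.png')[:,:,::-1]; s=cv2.imread('pics/scene0.png')[:,:,::-1]
crop('t',t,110,150,110,130,4,'pics/top0z.png'); crop('s',s,155,225,95,90,6,'pics/scene0z.png')
for n,im,(x0,y0,x1,y1) in(('top',t,(145,215,180,250)),('scene',s,(180,255,215,285))):
    h=cv2.cvtColor(np.ascontiguousarray(im),cv2.COLOR_RGB2HSV)[y0:y1,x0:x1]
    m=((h[...,0]<14)&(h[...,1]>150)&(h[...,2]>120))
    ys,xs=np.nonzero(m); print(n,m.sum(),xs.mean()+x0,ys.mean()+y0,xs.min()+x0,xs.max()+x0,ys.min()+y0,ys.max()+y0, atz(n,(xs.mean()+x0,ys.mean()+y0),47))
E
```

```text
top 116 162.11206896551724 232.77586206896552 156 168 227 239 [499.44390607 161.70991017  47.        ]
scene 10 193.2 268.6 188 198 266 271 [502.00814466 163.44071771  47.        ]
```

View pics/top0z.png

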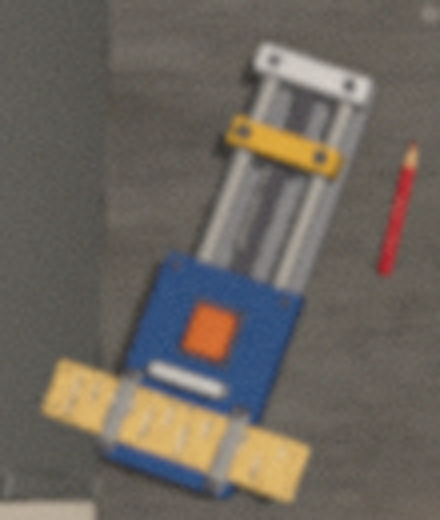

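View pics/scene0z.png

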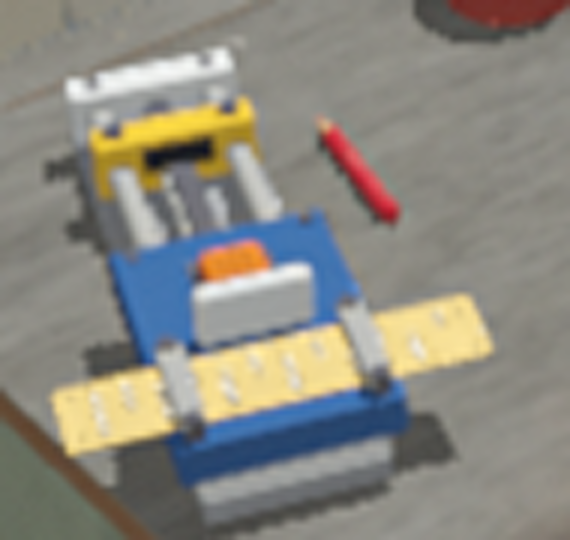

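```bash
python3 - <<'E'
from h import *
c=lambda x,y:(110+x/4-.375,150+y/4-.375)
g=lambda x,y,z:atz('top',c(x,y),z)[:2]
d=lambda a,b:(np.linalg.norm(b-a),np.degrees(np.arctan2(*(b-a)[::-1])))
fl,fr=g(164,252,38),g(303,297,38); print('carr front',fl,fr,d(fr,fl),(fl+fr)/2)
y=[g(238,115,38),g(343,150,38),g(336,178,38),g(228,142,38)]
print('stop',y,d(y[1],y[0]),d(y[2],y[3]),d(y[3],y[0]),d(y[2],y[1])); near=(y[2]+y[3])/2; print('near',near)
e=[g(262,42,34),g(374,78,34)];print('end',e,d(e[1],e[0]))
b=np.array(atz('top',(162.11,232.78),47)[:2]); sc=sum(y)/4; print('btn->stop ctr',d(b,sc))
# yellow mask
t=cv2.imread('pics/top0.png');h=cv2.cvtColor(t,cv2.COLOR_BGR2HSV)[170:200,160:205]
m=(h[...,0]>14)&(h[...,0]<32)&(h[...,1]>140)&(h[...,2]>100)
ys,xs=np.nonzero(m);sc=atz('top',(xs.mean()+160,ys.mean()+170),38)[:2];print(m.sum(),sc,d(b,sc))
print(cv2.minAreaRect(np.c_[xs,ys].astype(np.float32)))
L=g(150,367,61),g(228,395,61);print('rest front?',L,d(L[1],L[0]))
E
```

```text
carr front [548.21445343 191.9643935 ] [520.5065703  109.52682622] (np.float64(86.96941581704685), np.float64(71.4221181364015)) [534.36051186 150.74560986]
stop [array([629.65873066, 149.66257302]), array([607.63281378,  86.91526501]), array([590.89701194,  90.88104599]), array([613.44968683, 155.31601044])] (np.float64(66.50086974298296), np.float64(70.65761640403713)) (np.float64(68.26776536929825), np.float64(70.70960735008855)) (np.float64(17.166667019090912), np.float64(-19.227898546517316)) (np.float64(17.199258179939633), np.float64(-13.331139085659899))
near [602.17334938 123.09852822]
end [array([674.8074155 , 136.99505792]), array([651.76170033,  69.56145643])] (np.float64(71.26286267638127), np.float64(71.13192256996287))
btn->stop ctr (np.float64(118.31403632232693), np.float64(-20.286309041871977))
166 [609.30425676 122.31812133] (np.float64(116.71966626905925), np.float64(-19.726487741925745))
((20.69999885559082, 16.399999618530273), (28.144268035888672, 7.273237228393555), 18.43494987487793)
rest front? (array([478.82156399, 192.44532935]), array([462.27245172, 147.31721561])) (np.float64(48.06682605465015), np.float64(69.86130470771668))
```

```bash
python3 - <<'E'
from h import *
from scipy.spatial.transform import Rotation as R
s=env.state(); M=R.from_euler('xyz',s['tcp_rot']).as_matrix(); print(M.round(3)); print('jaw yaw deg',np.degrees(np.arctan2(M[1,1],M[0,1])), s['eef_pos'])
y=np.radians(-19.4); u=np.array([np.cos(y),np.sin(y)]); b=np.array([500.,162])
print('u',u,'press pt',b-4*u)
for T in (66,70,74): print(T,'proj stop check', b+(38+T)*u)
E
```

```text
[[-0.     0.411 -0.912]
 [ 0.001 -0.912 -0.411]
 [-1.    -0.001 -0.   ]]
jaw yaw deg -65.71744149671797 [ 256.96496689 -569.51221078  214.12701451]
u [ 0.94322266 -0.33216113] press pt [496.22710937 163.32864453]
66 proj stop check [598.09515643 127.45524228]
70 proj stop check [601.86804706 126.12659776]
74 proj stop check [605.64093769 124.79795323]
```

```bash
python3 -m handwheel '[{"travel":[25,43,0],"roll":8.5},{"travel":[50,86,0],"roll":17},{"travel":[75,129,0],"roll":25.5},{"travel":[100,172,0],"roll":34},{"travel":[125,215,0],"roll":42.5},{"travel":[150,258,0],"roll":51},{"travel":[175,301,0],"roll":59.5},{"travel":[200,344,0],"roll":68}]' 1
```

```text
t: 0.9
eef_pos: [457.6, -223.8, 214.6]
tcp_rot: [2.725, 1.571, 1.2]
ft_force: [0.6, -0.2, -0.1]
opening: 0.386
```

```bash
python3 -m handwheel '[{"travel":[5,49,0],"roll":8.5},{"travel":[10,98,0],"roll":17},{"travel":[15,147,0],"roll":25.5},{"travel":[20,196,0],"roll":34},{"travel":[25,245,-10],"roll":42.5},{"travel":[30,293,-30],"roll":51},{"travel":[35,341,-50],"roll":59.5},{"travel":[39,389,-65],"roll":68.3}]' && python3 -m handwheel '[{"travel":[0,0,-40],"roll":0},{"travel":[0,0,-70],"roll":0},{"travel":[0,0,-80],"roll":0},{"travel":[0,0,-80],"roll":0}]' && python3 - <<'E'
from h import *
s=env.state();print(s['eef_pos'],s['opening'],s['ft_force'])
from scipy.spatial.transform import Rotation as R
M=R.from_euler('xyz',s['tcp_rot']).as_matrix();print(np.degrees(np.arctan2(M[1,1],M[0,1])),M[:,0])
for n,b in(('top',(110,150,110,130,4)),('scene',(140,195,110,110,5))):
    im=optics.read_camera(n); crop(n,im,*b,f'pics/{n}1z.png'); print(n,proj(n,s['eef_pos']),proj(n,[500,162,47]))
E
```

```text
t: 1.7
eef_pos: [495.3, 160.3, 150.2]
tcp_rot: [-2.69, 1.57, -3.027]
ft_force: [1.3, 0.4, -0.4]
opening: 0.001
t: 2.1
eef_pos: [495.2, 158.2, 70.3]
tcp_rot: [-2.637, 1.568, -2.98]
ft_force: [0.5, 0.3, -0.2]
opening: 0.007
[495.16368834 158.15793841  70.32849863] 0.0066718499283273626 [ 0.53953128  0.34208727 -0.2067827 ]
70.36456029883732 [-2.52659888e-03 -4.11900063e-04 -9.99996723e-01]
top [161.16329019 233.70888486] [161.99200445 232.53864224]
scene [195.95176448 260.62180139] [194.22520304 268.74109464]
```

View pics/top1z.png

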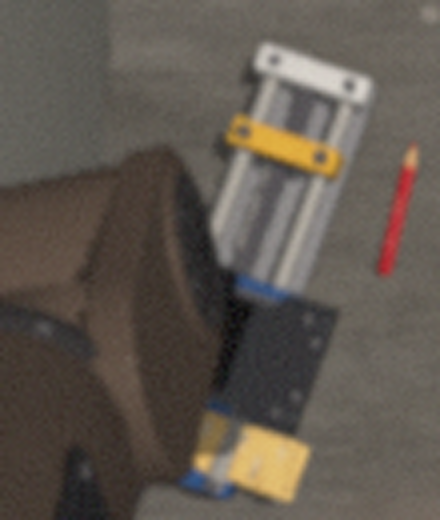

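View pics/scene1z.png

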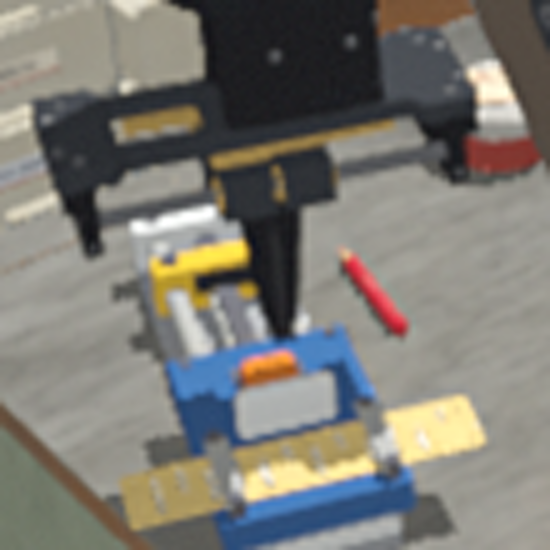

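```bash
python3 - <<'E'
from h import *
s=env.state();print(s['t'],s['eef_pos'],s['qvel'].round(4))
E
```

```text
2.2 [496.23858379 158.19248197  72.21287775] [-0.0015 -0.0173 -0.0032  0.0013 -0.0031  0.0003]
```

The scene picture shows the closed fingertip at about (196.6,261.4), and the TCP projects to (196,260.6), so the calibration holds. The tip sits about 5 mm too far to the right in y. I'll correct that and come down to the button.

```bash
python3 -m handwheel '[{"travel":[0,4.5,0],"roll":0},{"travel":[0,4.5,-12],"roll":0},{"travel":[0,4.5,-20],"roll":0},{"travel":[0,4.5,-20],"roll":0}]';  python3 - <<'E'
from h import *
s=env.state();print(s['eef_pos'],s['ft_force'])
im=optics.read_camera('scene'); crop('s',im,140,195,110,110,5,'pics/s2.png'); print(env.state()['eef_pos'])
E
```

```text
t: 2.6
eef_pos: [495.1, 162.7, 50.2]
tcp_rot: [-2.655, 1.569, -2.997]
ft_force: [-0.1, -0.0, -0.3]
opening: 0.003
[495.09235438 162.74323641  50.173319  ] [-0.07125211 -0.01155458 -0.33343762]
[495.26961817 162.76085622  50.5980499 ]
```

View pics/s2.png

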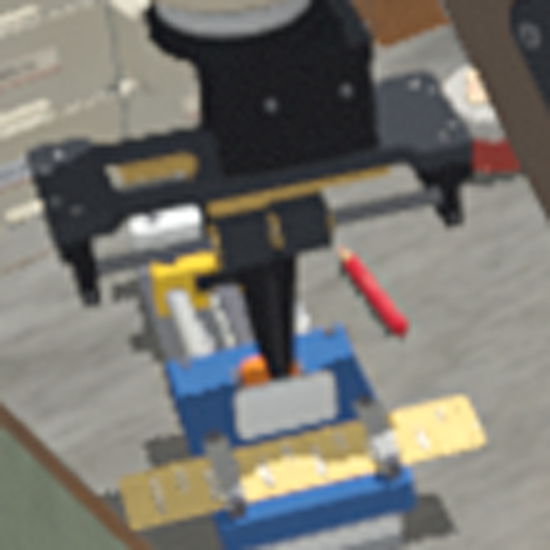

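The tip, at crop (280,375), is over the rear-right part of the button, which spans crop x 238–298. I'll shift about 2 mm left and press in small steps.

```bash
python3 -m handwheel '[{"travel":[1,2,0],"roll":0},{"travel":[1,2,-3],"roll":0},{"travel":[1,2,-6],"roll":0},{"travel":[1,2,-6],"roll":0}]';python3 -m handwheel '[{"travel":[0,0,-2],"roll":0},{"travel":[0,0,-2],"roll":0}]'; python3 -m handwheel '[{"travel":[0,0,-1.5],"roll":0},{"travel":[0,0,-1.5],"roll":0}]'
```

```text
t: 3.05
eef_pos: [496.9, 165.0, 45.2]
tcp_rot: [0.703, 1.57, 0.361]
ft_force: [1.1, 0.8, 5.1]
opening: 0.004
t: 3.25
eef_pos: [496.9, 165.0, 43.4]
tcp_rot: [0.673, 1.57, 0.33]
ft_force: [0.0, 1.2, 5.2]
opening: 0.005
t: 3.45
eef_pos: [496.9, 165.0, 42.0]
tcp_rot: [0.677, 1.57, 0.334]
ft_force: [0.9, 1.0, 5.7]
opening: 0.002
```

```bash
python3 -m handwheel '[{"travel":[0,0,-1],"roll":0},{"travel":[0,0,-1],"roll":0}]'; python3 -m handwheel '[{"travel":[0,0,-1],"roll":0},{"travel":[0,0,-1],"roll":0}]'
```

```text
t: 3.65
eef_pos: [496.9, 165.0, 41.2]
tcp_rot: [0.668, 1.57, 0.326]
ft_force: [0.2, 1.0, 7.5]
opening: 0.005
t: 3.85
eef_pos: [497.5, 165.0, 41.1]
tcp_rot: [0.501, 1.568, 0.158]
ft_force: [-1.7, -0.8, 17.9]
opening: 0.005
```

The button bottomed out at z = 41.1 with 18 N. Next I'll push along the slide.

```bash
python3 -m handwheel '[{"travel":[1.9,-0.7,0],"roll":0},{"travel":[3.8,-1.3,0],"roll":0},{"travel":[5.7,-2.0,0],"roll":0},{"travel":[7.5,-2.7,0],"roll":0},{"travel":[9.4,-3.3,0],"roll":0},{"travel":[9.4,-3.3,0],"roll":0}]'; python3 - <<'E'
from h import *
for n,b in(('top',(110,150,110,130,4)),('scene',(140,195,110,110,5))):
    im=optics.read_camera(n); crop(n,im,*b,f'pics/{n}3z.png')
s=env.state();print(s['eef_pos'],s['ft_force'])
E
```

```text
t: 4.45
eef_pos: [507.0, 161.5, 41.1]
tcp_rot: [0.488, 1.568, 0.146]
ft_force: [-0.6, -2.2, 17.8]
opening: 0.005
[507.03045581 161.55513852  41.10590931] [-0.1039165  -2.14088763 16.92781885]
```

View pics/scene3z.png

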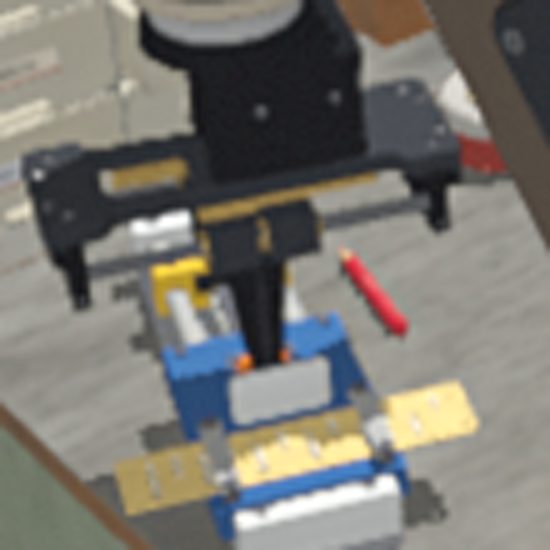

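View pics/top3z.png

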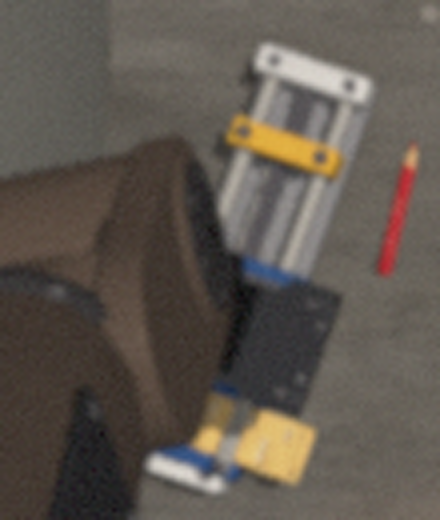

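The carriage is following: the rear end block is now exposed and the tip is centred on the button. I'll continue.

```bash
python3 -m handwheel '[{"travel":[3.8,-1.3,0],"roll":0},{"travel":[7.6,-2.7,0],"roll":0},{"travel":[11.3,-4.0,0],"roll":0},{"travel":[15.1,-5.3,0],"roll":0},{"travel":[18.9,-6.6,0],"roll":0},{"travel":[22.6,-7.9,0],"roll":0},{"travel":[26.4,-9.3,0],"roll":0},{"travel":[30.2,-10.6,0],"roll":0}]'; python3 -m handwheel '[{"travel":[3.8,-1.3,0],"roll":0},{"travel":[7.5,-2.6,0],"roll":0},{"travel":[11.3,-4.0,0],"roll":0},{"travel":[11.3,-4.0,0],"roll":0}]'; python3 - <<'E'
from h import *
for n,b in(('top',(110,150,110,130,4)),('scene',(140,195,110,110,5))):
    im=optics.read_camera(n); crop(n,im,*b,f'pics/{n}4z.png')
s=env.state();print(s['eef_pos'],s['ft_force'])
E
```

```text
t: 5.35
eef_pos: [536.9, 150.8, 41.1]
tcp_rot: [0.432, 1.569, 0.089]
ft_force: [-1.5, -0.6, 18.3]
opening: 0.005
t: 5.75
eef_pos: [548.7, 146.6, 41.2]
tcp_rot: [0.364, 1.568, 0.022]
ft_force: [0.5, -3.1, 16.6]
opening: 0.003
[548.72866427 146.64291329  41.14499498] [-0.11861575 -3.85558814 15.71392595]
```

View pics/scene4z.png

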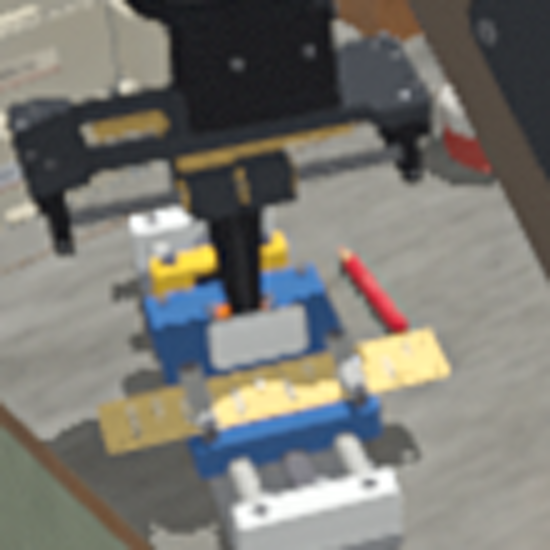

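View pics/top4z.png

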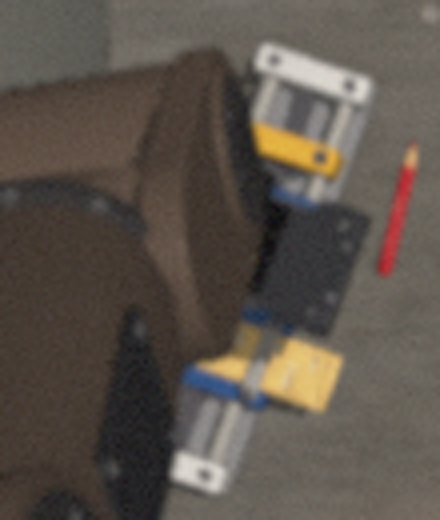

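Travel is 55 mm, with a gap of about 15 mm to the stop. I'll continue in finer steps.

```bash
python3 -m handwheel '[{"travel":[2.8,-1.3,-0.2],"roll":0},{"travel":[5.7,-2.3,-0.2],"roll":0},{"travel":[8.5,-3.3,-0.2],"roll":0},{"travel":[8.5,-3.3,-0.2],"roll":0}]'; python3 -m handwheel '[{"travel":[0.9,-0.3,0],"roll":0},{"travel":[1.9,-0.7,0],"roll":0},{"travel":[1.9,-0.7,0],"roll":0}]';python3 -m handwheel '[{"travel":[0.9,-0.3,0],"roll":0},{"travel":[1.9,-0.7,0],"roll":0},{"travel":[1.9,-0.7,0],"roll":0}]'
```

```text
t: 6.25
eef_pos: [557.3, 143.5, 41.1]
tcp_rot: [0.418, 1.568, 0.075]
ft_force: [-0.5, -1.8, 17.0]
opening: 0.003
t: 6.55
eef_pos: [558.9, 142.9, 41.1]
tcp_rot: [0.435, 1.568, 0.092]
ft_force: [-1.9, -0.8, 16.9]
opening: 0.003
t: 6.85
eef_pos: [560.8, 142.2, 41.1]
tcp_rot: [0.442, 1.568, 0.1]
ft_force: [-1.4, -1.5, 17.9]
opening: 0.003
```

```bash
python3 -m handwheel '[{"travel":[0.9,-0.3,0],"roll":0},{"travel":[1.9,-0.7,0],"roll":0},{"travel":[1.9,-0.7,0],"roll":0}]';python3 -m handwheel '[{"travel":[0.9,-0.3,0],"roll":0},{"travel":[1.9,-0.7,0],"roll":0},{"travel":[1.9,-0.7,0],"roll":0}]'; python3 - <<'E'
from h import *
for n,b in(('top',(110,150,110,130,4)),('scene',(140,195,110,110,5))):
    im=optics.read_camera(n); crop(n,im,*b,f'pics/{n}5z.png')
s=env.state();print(s['eef_pos'],s['ft_force'])
E
```

```text
t: 7.15
eef_pos: [562.7, 141.5, 41.1]
tcp_rot: [0.448, 1.568, 0.106]
ft_force: [-1.5, -1.3, 16.9]
opening: 0.004
t: 7.45
eef_pos: [563.2, 141.2, 41.1]
tcp_rot: [2.096, 1.57, 1.753]
ft_force: [-7.7, 2.8, 21.6]
opening: 0.003
[563.20386592 141.24301544  41.08821446] [-7.12226771  2.46303964 20.95812048]
```

View pics/scene5z.png

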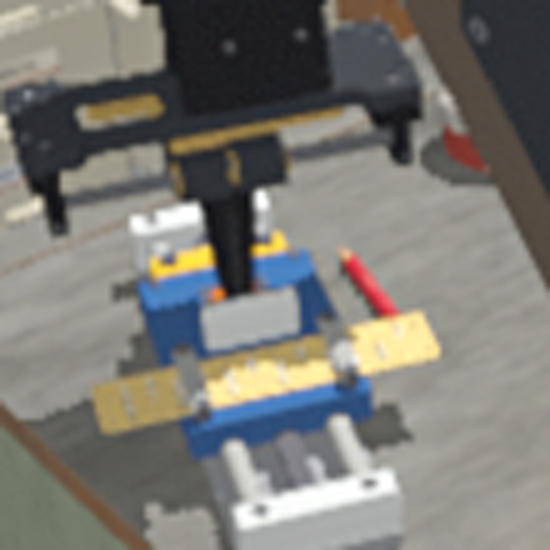

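View pics/top5z.png

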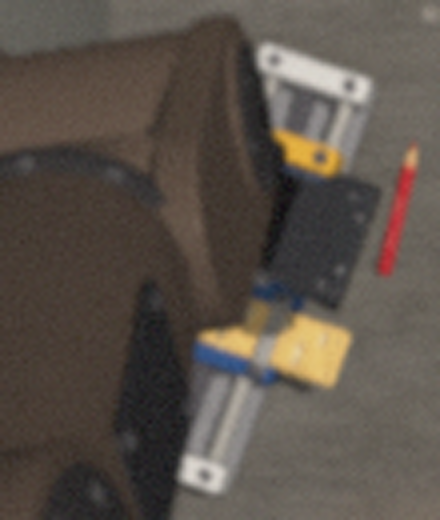

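The carriage is at the stop: motion stalled at 70.5 mm with an 8 N reaction along the slide, and the pictures show the nose against the yellow block. I'll lift straight up.

```bash
python3 -m handwheel '[{"travel":[0,0,1],"roll":0},{"travel":[0,0,3],"roll":0},{"travel":[0,0,6],"roll":0},{"travel":[0,0,10],"roll":0},{"travel":[0,0,20],"roll":0},{"travel":[0,0,40],"roll":0},{"travel":[0,0,70],"roll":0},{"travel":[0,0,110],"roll":0}]'; python3 -m handwheel '[{"travel":[0,-50,0],"roll":0},{"travel":[0,-100,0],"roll":0},{"travel":[0,-150,0],"roll":0},{"travel":[0,-200,0],"roll":0},{"travel":[0,-200,0],"roll":0}]'; python3 - <<'E'
from h import *
for n,b in(('top',(110,150,110,130,4)),('scene',(140,195,110,110,5))):
    im=optics.read_camera(n); cv2.imwrite(f'pics/{n}6.png',im[:,:,::-1]); crop(n,im,*b,f'pics/{n}6z.png')
s=env.state();print(s['eef_pos'],s['ft_force'])
E
```

```text
t: 8.35
eef_pos: [563.0, 140.5, 149.9]
tcp_rot: [-2.612, 1.568, -2.954]
ft_force: [0.2, -0.1, -0.1]
opening: 0.001
t: 8.85
eef_pos: [563.7, -64.4, 150.0]
tcp_rot: [-0.508, 1.57, -0.856]
ft_force: [-0.2, -0.7, 1.1]
opening: 0.005
[563.50137881 -60.24848428 149.88724428] [-0.74959618  0.9653152   0.37259068]
```

View pics/scene6z.png

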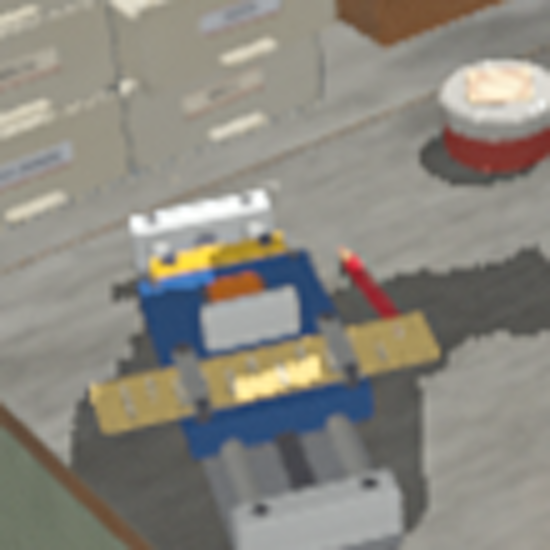

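View pics/top6z.png

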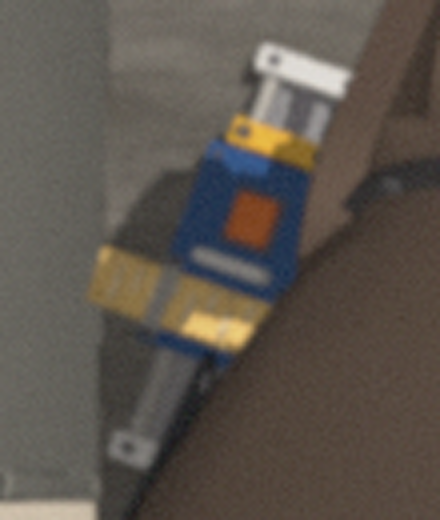

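```bash
python3 - <<'E'
from h import *
y=np.radians(-19.6);u=np.array([np.cos(y),np.sin(y)]);v=np.array([-u[1],u[0]])
for f,T in(('scene0',0),('scene6',70.5)):
    im=cv2.imread(f'pics/{f}.png');h=cv2.cvtColor(im,cv2.COLOR_BGR2HSV)
    b=np.array([500.,162])+T*u
    for z in(47,41): 
        q=np.array([proj('scene',[*(b+14*u+s*12*v),z]) for s in(-1,1)]);print(f,z,'front top edge',q.round(1).tolist())
    p=proj('scene',[*b,44]).astype(int);x0,y0=p-15
    w=h[y0:y0+30,x0:x0+30];m=(w[...,0]<14)&(w[...,1]>140)&(w[...,2]>60);ys,xs=np.nonzero(m);print(m.sum(),'orange rows',ys.min()+y0,ys.max()+y0,'cols',xs.min()+x0,xs.max()+x0)
E
```

```text
scene0 47 front top edge [[197.9, 264.2], [187.6, 266.5]]
scene0 41 front top edge [[198.2, 266.3], [187.9, 268.7]]
11 orange rows 266 271 cols 188 198
scene6 47 front top edge [[191.0, 248.2], [181.1, 250.4]]
scene6 41 front top edge [[191.2, 250.3], [181.4, 252.4]]
23 orange rows 250 254 cols 182 191
```

```bash
python3 - <<'E'
from h import *
s=env.state();print(s['t'],s['ft_force'].round(2),s['qvel'].round(3)); print(job.job_done())
E
```

```text
8.95 [-0.75  0.97  0.37] [ 0.047 -0.001  0.006  0.002 -0.     0.009]
the job is handed in; nothing more can be done
None
```

I pushed the carriage to the yellow end stop with the button held down, then let the button spring up there. I handed the job in at 8.95 s.

- **Press and push:** With the closed fingertip I pressed the button to its stop, at TCP z of about 41.1 mm. The downward force read 16–22 N during the push, well above the 6.5 N that holds it down. The tip moved about 70 mm along the slide, against the 60 to 100 mm you gave. The push ended when the tip stalled and the reaction along the slide rose from about 2 N to 8 N.
- **Release:** I lifted straight up and moved the arm away to the side, clear of everything at z = 150 mm.
- **Last checks:** The final pictures show the carriage nose against the stop with no visible gap. The button's top edge appears where the raised height predicts, about 2 pixels above the pressed position. That margin is small, but the starting picture shows the same offset with the button known to be up. The pencil and tin look unmoved. I didn't check the other bench items in the last pictures, but the arm stayed high above the bench away from the slide.
- **Disagreements:** On the approach the tool came out about 5 mm short in y, which I corrected before pressing. During the push the sideways force reached about 4 N because my slide angle was slightly off, and I adjusted for it. At hand-in the arm still had a small residual motion of 0.05 rad/s in joint 1, in free air.

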